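# Lay out the soldering place

## Task

Lay out the soldering place round the ridged clay plate. First of all, before moving anything else, press the steel heat screen down into the sprung clip behind the plate until it is fully home, centred in the clip; then stand the spirit lamp upright on the middle of the round wood block and lay the black tongs flat on the bench in the middle of the gap between the plate and the white tray, running front to back beside the plate's middle. Last, once those are in place, set the gold napkin ring, hole upward, on the centre of the plate; do not tip the lamp at any time.

Things in the scene. Friction and masses are not known exactly. Their poses are not given: they have to be found in the camera images.
- heat_screen: heat screen: bright steel sheet standing upright, 130 mm wide (its y), 4 mm thick (x), 114 mm high; dark wooden grip bar along its top, 12 mm thick (x), 76 mm long (y), from 110 to 132 mm above the origin. Origin at the middle of the lower edge, z up. 0.17 kg. At the start it stands loosely in the groove of the wooden stand; draw it straight up.
- screen_stand: fixed slotted wooden stand, 44 mm (x) by 150 mm (y) by 40 mm high, which holds the heat screen at the start, its lower edge 8 mm above the bench in a groove 6.5 mm wide and 32 mm deep along y. Origin at the centre of the underside.
- screen_clip: fixed dark steel strip, 46 x 150 mm, behind the ridged plate, with two bright sprung leaves 80 mm long. Origin: centre of the underside; y along the slot, x away from the plate. Flared lips 45 mm up, 16 mm apart; the leaves nip 30 mm up and part as the screen's edge is pressed down (up to 20 N) into a groove 6 mm wide, its floor 6 mm above the origin: fully home.
- ridged_plate: round ridged clay soldering plate, 135 mm across, 20 mm high with a flat top, fixed, in front of the clip. Origin at the centre of the underside. Its x axis points roughly to the clip; its y axis runs along the line of wood block, plate and white tray (block and tray flank the plate, either way round, about 165 mm off, centre to centre).
- wood_block: round turned dark wood block, 91 mm across and 55 mm high with a flat top, fixed, to the left or right of the ridged plate. Origin at the centre of the underside.
- spirit_lamp: spirit lamp: round glass body with violet spirit, 58 mm across from 2 to 46 mm up, brass burner 29 mm across from 46 to 64 mm up, wick tube to 73 mm; 0.11 kg. Origin at the centre of the underside, z up.
- tongs: long black soldering tongs (tweezers) lying flat: 194 mm long (its y), 24 mm wide (its x) at the widest, which is about the middle, 9 mm high. Origin at the middle of the underside. 0.06 kg.
- napkin_ring: plain gold napkin ring, a wide band standing like a short tube, hole upward: 44 mm outside diameter, 38 mm inside, 22 mm high, 0.05 kg. Origin at the centre of the underside, z up.
- white_tray: small white sorting tray, 46 mm (its x, along the line to the plate) by 62 mm (its y, front to back) and 12 mm high, fixed, on the plate's other side. Origin at the centre of the underside. The free gap between it and the ridged plate is about 75 mm wide, the gap's middle about 105 mm from the plate's centre.
Things that resemble listed ones, but are neither listed nor needed, are in the scene too. There is more than one size of the spirit_lamp; the one meant has the size given above.

How it is judged:
On the way, in this order (a step that is already met when the one before it is completed fails the run):
1. the heat screen is pressed fully home in the clip before lamp, tongs or ring have been moved (x of heat_screen in the frame of screen_clip between -0.004 and 0.004 m and y of heat_screen in the frame of screen_clip between -0.015 and 0.015 m and z of heat_screen in the frame of screen_clip below 0.0085 m and angle between heat_screen's own z axis and vertical below 0.09 rad and distance of each of spirit_lamp, tongs, napkin_ring from where it was at the start of the episode below 0.03 m), for 0.2 s.
2. the lamp stands on the wood block and the tongs lie between plate and tray, the ring not yet on the plate (horizontal distance between spirit_lamp and wood_block below 0.015 m and z of spirit_lamp in the frame of wood_block between 0.051 and 0.059 m and angle between each of spirit_lamp, tongs's own z axis and vertical below 0.1 rad and horizontal distance between tongs and ridged_plate between 0.087 and 0.127 m and horizontal distance between tongs and white_tray between 0.043 and 0.084 m and x of tongs in the frame of ridged_plate between -0.03 and 0.03 m and angle between the y axis of tongs and the x axis of ridged_plate, either way round below 0.26 rad and height (world z) of tongs below 0.006 m and horizontal distance between napkin_ring and ridged_plate above 0.08 m), for 0.2 s.
3. the napkin ring stands on the centre of the plate (horizontal distance between napkin_ring and ridged_plate below 0.012 m and z of napkin_ring in the frame of ridged_plate between 0.017 and 0.025 m and angle between napkin_ring's own z axis and vertical below 0.12 rad), for 0.2 s.
At the end, for the whole second after the job is handed in: Screen upright in the clip, within 2.5 mm of fully down, 15 mm of centre; lamp upright within 15 mm of the block's centre; tongs flat, within 15 mm of mid-gap, within 30 mm of the plate-tray line, front to back within 15 degrees; ring level within 12 mm of the plate's centre; all released, at rest (all of step 3 and x of heat_screen in the frame of screen_clip between -0.004 and 0.004 m and y of heat_screen in the frame of screen_clip between -0.015 and 0.015 m and z of heat_screen in the frame of screen_clip below 0.0085 m and angle between heat_screen's own z axis and vertical below 0.09 rad and horizontal distance between spirit_lamp and wood_block below 0.015 m and z of spirit_lamp in the frame of wood_block between 0.051 and 0.059 m and angle between each of spirit_lamp, tongs's own z axis and vertical below 0.1 rad and horizontal distance between tongs and ridged_plate between 0.087 and 0.127 m and horizontal distance between tongs and white_tray between 0.043 and 0.084 m and x of tongs in the frame of ridged_plate between -0.03 and 0.03 m and angle between the y axis of tongs and the x axis of ridged_plate, either way round below 0.26 rad and height (world z) of tongs below 0.006 m and linear speed of each of heat_screen, spirit_lamp, tongs, napkin_ring below 0.01 m/s); the robot touches nothing.
It fails at once if the spirit lamp is tipped by more than about 35 degrees (angle between spirit_lamp's own z axis and vertical above 0.6 rad).
It also fails if it takes over 112 s, if anything falls off the work surface, if the arm or the gripper's body presses on something with over 40 N, if the wrist force passes 120 N, or if a joint passes its speed limit or range.

## Robot

A 6-joint arm with a two-finger parallel gripper is mounted at the origin on a cart in front of the work surface, level with it; the furniture and walls round the work are solid. World frame = base frame: x ahead of the robot, y to its left, z up, the work surface at z = 0. Lengths are in m, angles in rad, forces in N, time in s.
With the tool pointing down it reaches from about 0.375 to 0.925 m from the base axis. Payload 5.7 kg.
Tool frame: the origin (TCP) lies at the very end of the fingers, on their centre line; the grasp point (between the pads) lies 19 mm behind it (robot.pinch_z is the distance from the TCP to the grasp point, in m); z points along the fingers, y is the line along which they close (so a half turn about z gives the same grasp; the last joint's range is limited). The gripper opens to 88 mm and grips with 3 to 60 N. Pads are 20 mm wide; open, the fingers measure 115 mm over their backs; the gripper's body (75 mm by 178 mm) begins 61 mm behind the grasp point.
Start: joints at [-1.4, 0.359, 1.51, -0, 1.272, -0.115], TCP at [0.169, -0.576, 0.223] pointing down, gripper open.
Joint ranges: [-2.97, 2.97], [-1.01, 2.36], [0.21, 2.38], [-0.96, 4.11], [0.2, 2.71], [-2.98, 2.98]. Speed limits (rad/s): [2.39, 2.39, 3.14, 3.14, 3.14, 3.14].

## Interface

Orientations are given as a rotation vector (axis times angle).
In Python, from cell import robot, ik, imaging, job_done gives the robot as it stands. The module is installed in compiled form; this text tells all that it offers. Calls block until the motion is done:
- robot.move_ptp(position, orientation): joint-space move of the TCP to a pose.
- robot.movel(position, rotation=None, velocity=0.15): straight line of the TCP; rotation=None keeps the orientation; velocity is the mean speed in m/s.
- robot.goto_joints(angles): joint-space move.
- robot.gripper_to(opening, effort=None): finger opening in m; effort is the grip in N (None keeps the last); returns when the fingers have stopped.
- robot.dwell(seconds).
- ik(position, orientation): joint angles nearest the present ones, or None.
- robot.get_state(): the state.
- imaging.camera(name): name is "scene" or "top" or "wrist"; returns the picture (480x640x3 uint8, red, green, blue); there is no depth.
- imaging.camera_params(name): a dict with "fx", "fy", "cx", "cy" (pixels), "k1" (the pictures are not rectified: a ray, as slopes to the right and down, at radius r is drawn at 1 + k1 r^2 times it, then the intrinsics apply), "R" (3x3) and "t" (3): a world point X has camera coordinates R X + t. Camera axes: x right, y down, z forward; pixel columns grow to the right and rows downward; lengths in m; the calibration is good to about 2 mm. A picture is of the moment at which its call begins: read the wrist's pose just before it. camera_params takes no time and is no camera call; for the wrist camera it gives the pose at the moment of the call.
A pose or a line that the arm cannot do raises robot.MotionError and nothing moves.
- job_done(): hands the job in; it is judged then, once.
The state is a dict: "time": time; "q": joint angles; "joint_velocities": joint speeds; "effort": joint torques, N m; "tool_pos": TCP position; "ee_rot": TCP orientation; "force": force on the tool from outside, world axes, zero at the start; "wrist_torque": the same for the moment, N m; "gripper_width": finger opening in m; "finger_force": force on a finger pad.
Only numpy, scipy, OpenCV 4.12 (cv2) and the standard library are available. Lean on these libraries where they do the work, as an engineer would, in place of code of your own. Each camera call takes 0.05 s, during which the arm holds its last target. There are 200 camera calls.

## Working session

There is one attempt and no reset: what is moved stays moved. The work goes in short steps, each a Python script; the robot and the scene stay as the last script left them, time stands still between calls to the robot, and variables do not carry over. Pictures are saved under pics/ and viewed, at most 14 in all, crops included, and the job is handed in when it is done.

```bash
mkdir -p pics
cat > h.py <<'E'
import numpy as np, cv2
from cell import robot, ik, imaging, job_done
from scipy.spatial.transform import Rotation as Rn
def snap(n,f):
    P=imaging.camera_params(n); im=imaging.camera(n); cv2.imwrite(f'pics/{f}.png',im[:,:,::-1])
    np.save(f'pics/{f}.npy',np.array(P,dtype=object),allow_pickle=True); return im
def load(f): return cv2.imread(f'pics/{f}.png'), np.load(f'pics/{f}.npy',allow_pickle=True).item()
def ray(P,u,v):
    K=np.array([[P['fx'],0,P['cx']],[0,P['fy'],P['cy']],[0,0,1]])
    xy=cv2.undistortPoints(np.array([[[u,v]]],float),K,np.array([P['k1'],0,0,0,0.]))[0,0]
    # model: x_d = x(1+k1 r^2)
    R=np.array(P['R']);t=np.array(P['t']);return -R.T@t, R.T@np.array([xy[0],xy[1],1])
def pt(P,u,v,z):
    o,d=ray(P,u,v); return o+d*(z-o[2])/d[2]
def proj(P,X):
    c=np.array(P['R'])@np.array(X,float)+np.array(P['t']);x,y=c[:2]/c[2];s=1+P['k1']*(x*x+y*y)
    return np.array([P['fx']*x*s+P['cx'],P['fy']*y*s+P['cy']])
def down(yaw): # tool z down, tool y (closing) along world angle yaw
    y=np.array([np.cos(yaw),np.sin(yaw),0]);z=np.array([0,0,-1.]);x=np.cross(y,z)
    return Rn.from_matrix(np.c_[x,y,z]).as_rotvec()
E
python3 - <<'E'
from h import *
for n in("scene","top"):
    snap(n,n+"0");P=imaging.camera_params(n);print(n,{k:np.round(v,3).tolist() for k,v in P.items()},-np.array(P['R']).T@P['t'])
s=robot.get_state();print(s['time'],s['tool_pos'],s['ee_rot'],robot.pinch_z)
E
```

```text
scene {'fx': 450.943, 'fy': 450.943, 'cx': 317.795, 'cy': 243.771, 'k1': 0.033, 'R': [[0.97, 0.244, -0.006], [0.188, -0.761, -0.62], [-0.156, 0.601, -0.784]], 't': [-0.49, -0.052, 1.174]} [ 0.66731475 -0.62464868  0.88555599]
top {'fx': 504.333, 'fy': 504.333, 'cx': 313.499, 'cy': 237.376, 'k1': -0.082, 'R': [[0.065, -0.998, -0.006], [-0.973, -0.062, -0.223], [0.222, 0.02, -0.975]], 't': [0.016, 0.53, 1.129]} [0.26423362 0.02688705 1.21840009]
0.1 [ 0.16904295 -0.57508541  0.22192782] [-3.10802372e+00 -4.47162128e-01  7.35004567e-05] 0.0187
```

View pics/scene0.png

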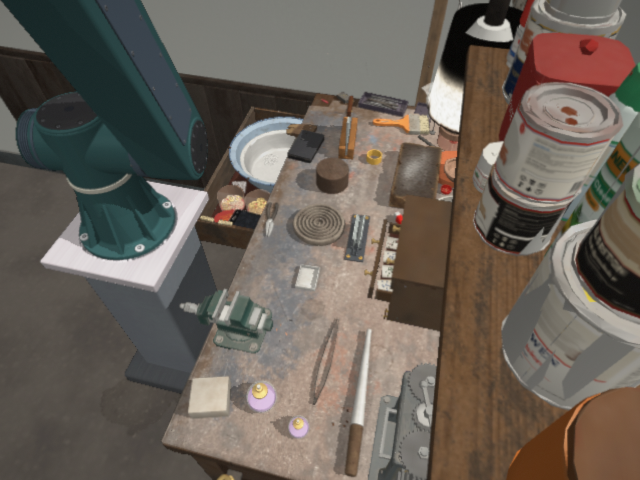

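View pics/top0.png

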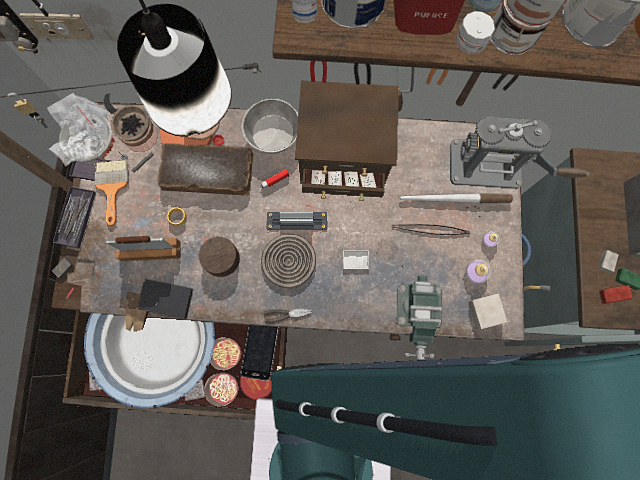

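Run:
```python
from h import *
im,P=load('top0')
a=cv2.resize(im[195:295,100:300],(800,400),interpolation=cv2.INTER_CUBIC)
b=cv2.resize(im[200:300,380:520],(280,200)) 
cv2.imwrite('pics/c1.png',a)
b=cv2.resize(im[180:290,260:520],(800,338),interpolation=cv2.INTER_CUBIC);cv2.imwrite('pics/c2.png',b)
# predicted points
for n,(u,v,z) in dict(plate=(288,260,.02),clip=(297,221,.03),block=(218,256,.055),tray=(355,262,.012),tongs=(431,229,.005),lampS=(490,240,.03),lampL=(480,271,.03),ring=(177,215,.02),screen=(147,243,.13)).items(): print(n,pt(P,u,v,z).round(3), proj(P,pt(P,u,v,z)).round(1))
```

```text
plate [0.477 0.109 0.02 ] [288. 260.]
clip [0.573 0.094 0.03 ] [297. 221.]
block [0.47  0.272 0.055] [218. 256.]
tray [ 0.484 -0.053  0.012] [355. 262.]
tongs [ 0.58  -0.239  0.005] [431. 229.]
lampS [ 0.556 -0.378  0.03 ] [490. 240.]
lampL [ 0.478 -0.353  0.03 ] [480. 271.]
ring [0.573 0.393 0.02 ] [177. 215.]
screen [0.476 0.419 0.13 ] [147. 243.]
```

View pics/c1.png

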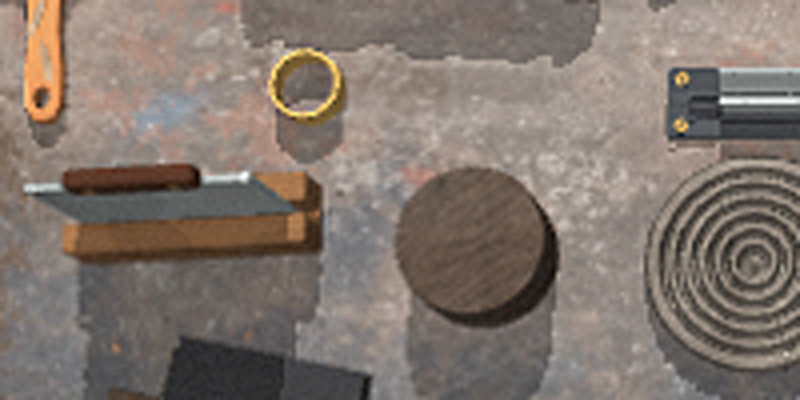

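View pics/c2.png

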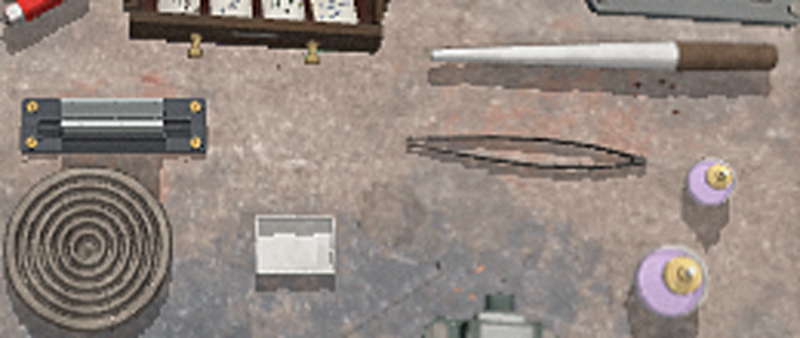

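```bash
cat >> h.py <<'E'
def tri(*obs):
    A=np.zeros((3,3));b=np.zeros(3)
    for P,u,v in obs:
        o,d=ray(P,u,v);d/=np.linalg.norm(d);M=np.eye(3)-np.outer(d,d);A+=M;b+=M@o
    return np.linalg.solve(A,b)
E
python3 - <<'E'
from h import *
T=load('top0')[1];S=load('scene0')[1]
print('cab',tri((T,298,163),(S,410,197)).round(3),tri((T,395,163),(S,391,283)).round(3))
for yaw in(-.065,np.pi-.065,-np.pi/2-.065):
    for p in([.5,.09,.33],[.476,.41,.12],[.573,.094,.2]): print(yaw,p,np.round(ik(p,down(yaw)),2) if ik(p,down(yaw)) is not None else None)
robot.move_ptp([.46,.08,.36],down(-np.pi/2-.065)); s=robot.get_state();print(s['time'],s['q'])
im=snap('wrist','w1');P=imaging.camera_params('wrist');print((-np.array(P['R']).T@P['t']).round(3),{k:np.round(v,3).tolist() for k,v in P.items()})
for p in([.477,.109,.02],[.573,.094,.005],[.484,-.053,.012],[.47,.272,.055]):print(proj(P,p).round(0))
E
```

```text
cab [0.681 0.097 0.165] [ 0.685 -0.124  0.156]
-0.065 [0.5, 0.09, 0.33] [ 0.04  0.14  1.54 -0.    1.46  0.11]
-0.065 [0.476, 0.41, 0.12] [ 0.6   0.5   1.56 -0.    1.09  0.67]
-0.065 [0.573, 0.094, 0.2] [ 0.04  0.35  1.58 -0.    1.21  0.11]
3.076592653589793 [0.5, 0.09, 0.33] None
3.076592653589793 [0.476, 0.41, 0.12] [ 0.6   0.5   1.56 -0.    1.09 -2.48]
3.076592653589793 [0.573, 0.094, 0.2] None
-1.6357963267948965 [0.5, 0.09, 0.33] [0.04 0.14 1.54 0.   1.46 1.68]
-1.6357963267948965 [0.476, 0.41, 0.12] [0.6  0.5  1.56 0.   1.09 2.24]
-1.6357963267948965 [0.573, 0.094, 0.2] [0.04 0.35 1.58 0.   1.21 1.68]
2.6833 [ 2.30482557e-02  5.73652102e-02  1.56732605e+00 -2.34544270e-04
  1.51710793e+00  1.65963557e+00]
[0.529 0.076 0.522] {'fx': 350.825, 'fy': 350.825, 'cx': 317.652, 'cy': 240.048, 'k1': -0.065, 'R': [[-0.066, -0.998, 0.0], [-0.965, 0.064, 0.253], [-0.252, 0.016, -0.968]], 't': [0.111, 0.375, 0.637]}
[297. 188.]
[303. 118.]
[409. 175.]
[176. 205.]
```

View pics/w1.png

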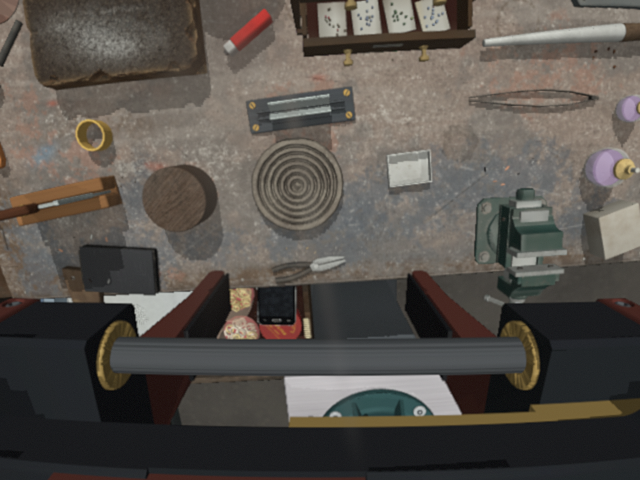

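Run:
```python
from h import *
robot.move_ptp([.49,.09,.2],down(-np.pi/2+.065)); A=snap('wrist','w2');P=load('w2')[1]
cu,cv=proj(P,[.573,.094,.01]).astype(int);print(cu,cv)
hsv=cv2.cvtColor(A,cv2.COLOR_RGB2HSV);m=cv2.inRange(hsv,(15,110,90),(32,255,255))
n,l,st,c=cv2.connectedComponentsWithStats(m)
for i in range(1,n):
    if 8<st[i,4]<400: print('brass',c[i].round(1),st[i,4],pt(P,*c[i],.008).round(4))
robot.move_ptp([.43,.41,.26],down(-np.pi/2+.065)); B=snap('wrist','w3');Q=load('w3')[1]
bu,bv=proj(Q,[.476,.419,.13]).astype(int);print(bu,bv,robot.get_state()['time'])
x0,y0=max(cu-130,0),max(cv-75,0);a=cv2.resize(A[y0:y0+150,x0:x0+260],None,fx=3,fy=3)[:300*3//2]
x1,y1=max(bu-130,0),max(bv-50,0);b=cv2.resize(B[y1:y1+150,x1:x1+390],None,fx=2,fy=2)
print('offs',x0,y0,a.shape,x1,y1,b.shape)
M=np.zeros((600,800,3),np.uint8);a=a[:300];M[:a.shape[0],:a.shape[1]]=a[:,:800];M[300:300+b.shape[0],:b.shape[1]]=b
a=cv2.resize(A[y0:y0+150,x0:x0+260],None,fx=2,fy=2);M[:300]=0;M[:a.shape[0],:a.shape[1]]=a
cv2.imwrite('pics/m1.png',M[:,:,::-1])
```

```text
319 135
brass [251.3 106.2] 24 [0.5963 0.1612 0.008 ]
brass [386.1 107.9] 58 [0.6029 0.0318 0.008 ]
brass [247.7 108.9] 18 [0.5935 0.1646 0.008 ]
brass [248.7 138.2] 18 [0.5662 0.163  0.008 ]
brass [252.5 140.7] 22 [0.564  0.1593 0.008 ]
brass [384.9 139.8] 55 [0.5732 0.0299 0.008 ]
brass [  3.2 186.8] 16 [0.5051 0.4276 0.008 ]
brass [ 12.3 212.6] 9 [0.4775 0.4208 0.008 ]
brass [  4.8 214.3] 22 [0.4751 0.4304 0.008 ]
brass [ 18.6 221.6] 16 [0.4679 0.4147 0.008 ]
brass [  2.5 224. ] 10 [0.464 0.435 0.008]
brass [113.6 324.3] 25 [0.3533 0.3164 0.008 ]
brass [507.7 325.4] 11 [ 0.3809 -0.1343  0.008 ]
brass [531.6 356.1] 395 [ 0.3419 -0.1731  0.008 ]
brass [107.6 331.4] 29 [0.3434 0.3246 0.008 ]
brass [101.3 368.7] 230 [0.2918 0.3385 0.008 ]
brass [120.1 376.7] 14 [0.2828 0.3159 0.008 ]
brass [516.5 377.1] 30 [ 0.3124 -0.1612  0.008 ]
brass [115.3 379.7] 17 [0.2779 0.3225 0.008 ]
310 177 4.775
offs 189 60 (450, 780, 3) 180 127 (300, 780, 3)
```

View pics/m1.png

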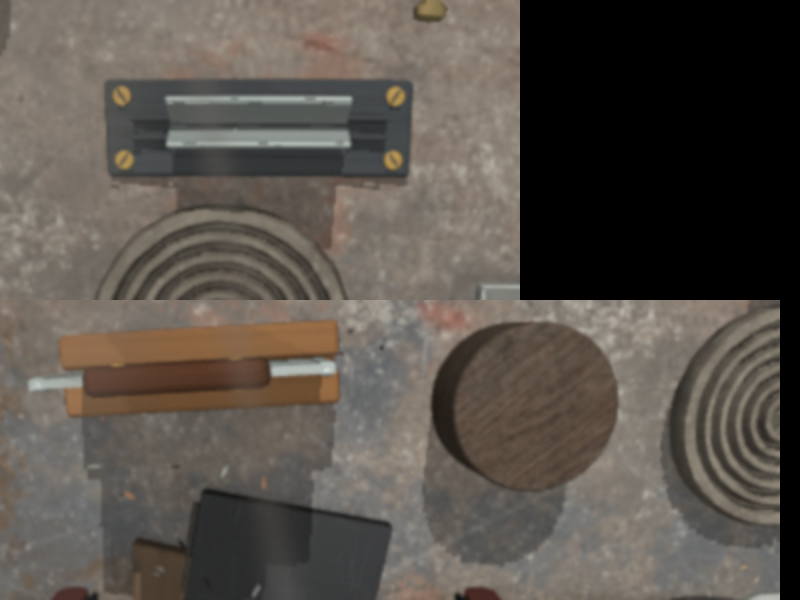

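Run:
```python
from h import *
P=load('w2')[1];Q=load('w3')[1];W=load('w1')[1]
for z in(.004,.008):
    c=[pt(P,u,v,z) for u,v in((249.5,108),(387,108),(251,139.5),(385.5,139.5))];m=np.mean(c,0)
    d=c[0]-c[1]+c[2]-c[3];print('clip',m.round(4),np.degrees(np.arctan2(-d[0],d[1])),[np.linalg.norm(c[0]-c[1]).round(4),np.linalg.norm(c[0]-c[2]).round(4)])
e=[(106,80),(411,80),(409,175),(109,175)];c=[pt(P,u/2+189,v/2+60,.006) for u,v in e];print('strip',np.mean(c,0).round(4))
c=[pt(P,u/2+189,v/2+60,.045) for u,v in((166,98),(352,98),(350,146),(167,146))];print('lips?',np.mean(c,0).round(4),np.round(c,4).tolist())
g=lambda u,v,z:pt(Q,u/2+180,(v-300)/2+127,z)
a,b=g(30,384,.122),g(335,367,.122);print('screen',((a+b)/2).round(4),np.linalg.norm(a-b),np.degrees(np.arctan2(-(a-b)[0],(a-b)[1])))
a,b=g(84,379,.140),g(269,371,.140);print('bar',((a+b)/2).round(4),np.linalg.norm(a-b))
c=[g(u,v,.04) for u,v in((60,337),(338,322),(339,401),(68,416))];print('stand',np.mean(c,0).round(4),np.linalg.norm(c[0]-c[1]),np.linalg.norm(c[1]-c[2]))
print('block',g(536,406,.055).round(4),np.linalg.norm(g(454,406,.055)-g(618,406,.055)))
print('plate w1',pt(W,297.5,185.5,.02).round(4), np.linalg.norm(pt(W,252,186,.02)-pt(W,343,186,.02)))
print('plate w2',pt(P,222/2+189,330/2+60,.02).round(4))
print('tray',np.mean([pt(W,u,v,.012) for u,v in((387,152),(431,150),(432,187),(391,190))],0).round(4))
```

```text
clip [0.5843 0.096  0.004 ] 3.6504232862117147 [np.float64(0.1337), np.float64(0.0298)]
clip [0.584 0.096 0.008] 3.6504232862117596 [np.float64(0.1322), np.float64(0.0295)]
strip [0.5841 0.0959 0.006 ]
lips? [0.5837 0.0959 0.045 ] [[0.5911, 0.1364, 0.045], [0.5962, 0.0565, 0.045], [0.5762, 0.0556, 0.045], [0.5711, 0.1352, 0.045]]
screen [0.4845 0.4528 0.122 ] 0.12909436677310307 6.566208601020553
bar [0.4854 0.4526 0.14  ] 0.07341619752024105
stand [0.4841 0.4532 0.04  ] 0.14743444826277954 0.04126372829922785
block [0.4776 0.2761 0.055 ] 0.08746050137540635
plate w1 [0.4807 0.1077 0.02  ] 0.12966522053636212
plate w2 [0.4853 0.1079 0.02  ]
tray [ 0.4917 -0.0552  0.012 ]
```

```bash
cat >> h.py <<'E'
def st(tag=''):
    s=robot.get_state();print(tag,'t',round(s['time'],2),'p',np.round(s['tool_pos'],4),'F',np.round(s['force'],1),'M',np.round(s['wrist_torque'],2),'w',round(s['gripper_width'],4),'ff',np.round(s['finger_force'],1));return s
CLIP=np.array([.584,.096]);CY=.0637;SCR=np.array([.485,.4528]);SY=.1146
E
python3 - <<'E'
from h import *
robot.move_ptp([*SCR,.21],down(SY));robot.gripper_to(.05)
robot.movel([*SCR,.110],velocity=.12);st('down')
robot.gripper_to(0.0,effort=60);st('grip')
robot.movel([*SCR,.26],velocity=.12);st('up')
robot.move_ptp([*CLIP,.26],down(CY));st('over')
snap('wrist','w4');snap('scene','s4')
E
```

```text
down t 7.95 p [0.4856 0.4532 0.1107] F [ 0.2 -0.1 -0.4] M [-0.03 -0.07  0.04] w 0.0501 ff 0.0
grip t 8.62 p [0.4848 0.4528 0.1101] F [-1.9 -0.5  1.5] M [-0.08  0.23  0.03] w 0.0115 ff 60.0
up t 10.03 p [0.4845 0.4525 0.259 ] F [-0.5  0.1 -1.5] M [ 0.01 -0.17 -0.03] w 0.0114 ff 60.0
over t 11.41 p [0.584 0.097 0.26 ] F [ 0.2  0.9 -2.7] M [-0.1  -0.09 -0.05] w 0.0116 ff 60.0
```

View pics/s4.png

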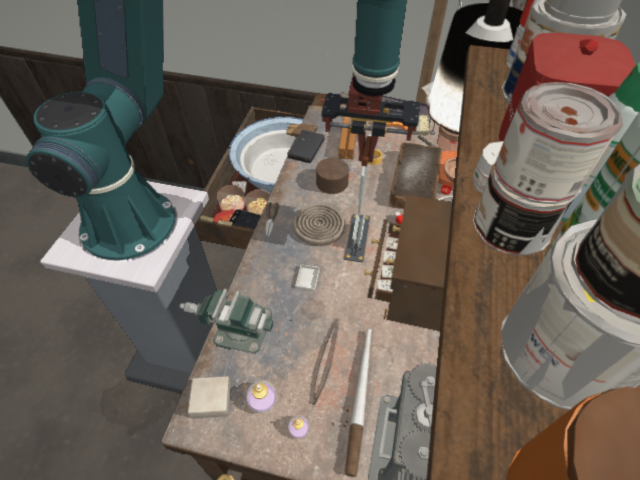

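View pics/w4.png

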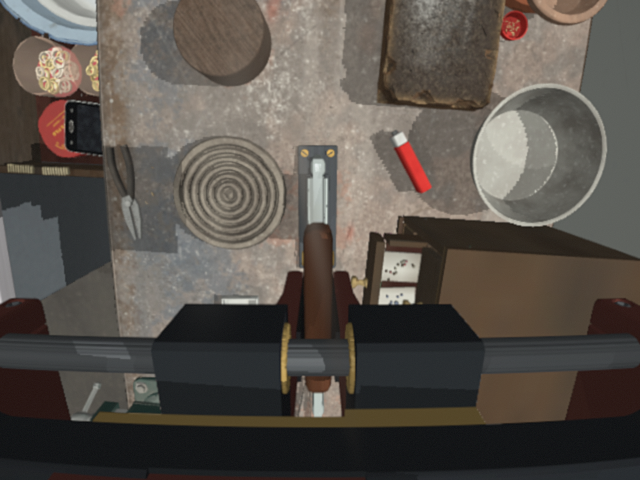

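Run:
```python
from h import *
robot.movel([*CLIP,.150],velocity=.12);st()
for z in(.140,.130,.122,.116,.112,.109,.1075,.106):
    robot.movel([*CLIP,z],velocity=.05);s=st(z)
    if abs(s['force'][2])>45: break
```

```text
t 12.57 p [0.5847 0.0961 0.1508] F [ 0.4 -0.2 -1.3] M [-0.04 -0.13  0.04] w 0.0113 ff 60.0
0.14 t 12.93 p [0.5837 0.096  0.1397] F [ 0.2 -0.7 -1.7] M [-0.03 -0.05 -0.05] w 0.0115 ff 60.0
0.13 t 13.28 p [0.5841 0.096  0.1298] F [ 0.1  0.2 -0.5] M [-0.08 -0.05 -0.01] w 0.0115 ff 60.0
0.122 t 13.58 p [0.5838 0.096  0.1216] F [ 0.2  0.7 -3.7] M [-0.02 -0.14 -0.03] w 0.0113 ff 60.0
0.116 t 13.85 p [0.5839 0.096  0.1157] F [ 0.6 -0.2 -2.3] M [-0.09 -0.05 -0.02] w 0.0118 ff 60.0
0.112 t 14.1 p [0.584  0.096  0.1119] F [-0.1 -0.2  0.2] M [-0.04 -0.02 -0.02] w 0.0113 ff 60.0
0.109 t 14.35 p [0.5841 0.096  0.109 ] F [-0.2 -0.3  1.2] M [-0.07  0.02 -0.05] w 0.0117 ff 60.0
0.1075 t 14.6 p [0.5843 0.096  0.1081] F [-1.7 -0.9  5.8] M [-0.06  0.29 -0.07] w 0.0119 ff 60.0
0.106 t 14.85 p [0.5847 0.0961 0.108 ] F [-4.1 -0.6 17.8] M [-0.08  1.   -0.02] w 0.0113 ff 60.0
```

Run:
```python
from h import *
for z in(.1045,.103,.1015):
    robot.movel([*CLIP,z],velocity=.05);s=st(z)
    if abs(s['force'][2])>40: break
robot.movel([*CLIP,.1075],velocity=.05);robot.gripper_to(.04);st('rel')
robot.movel([*CLIP,.20],velocity=.15)
robot.move_ptp([.49,.09,.26],down(-np.pi/2+.065)); A=snap('wrist','w5');T=snap('top','t5');st()
P=load('w5')[1];Q=load('top0')[1]
u,v=proj(P,[*CLIP,.1]).astype(int);a=A[max(v-90,0):v+100,u-130:u+130];print(u,v)
u,v=proj(Q,[*CLIP,.05]).astype(int);b=T[v-50:v+50,u-65:u+65]
M=np.hstack([cv2.resize(a,(520,380)),cv2.resize(b,(280,215))[:0] if 0 else cv2.copyMakeBorder(cv2.resize(b,(273,210)),0,170,0,0,cv2.BORDER_CONSTANT)])
cv2.imwrite('pics/m5.png',M[:,:,::-1])
```

```text
0.1045 t 15.1 p [0.5852 0.0961 0.108 ] F [-6.6 -1.1 27.8] M [-0.11  1.54 -0.03] w 0.0119 ff 60.0
0.103 t 15.35 p [0.5858 0.0961 0.1079] F [-7.2 -0.1 37.9] M [-0.2   2.22 -0.04] w 0.012 ff 60.0
0.1015 t 15.6 p [0.5872 0.0962 0.1077] F [-8.1 -1.  45.5] M [-0.25  2.19 -0.01] w 0.012 ff 60.0
rel t 16.5 p [0.584  0.096  0.1074] F [ 1.1 -0.   0.8] M [-0.03 -0.05  0.  ] w 0.0399 ff 0.0
 t 18.77 p [0.49   0.09   0.2596] F [-0.5  1.3 -0.2] M [-0.02  0.03  0.  ] w 0.0401 ff 0.0
318 119
```

View pics/m5.png

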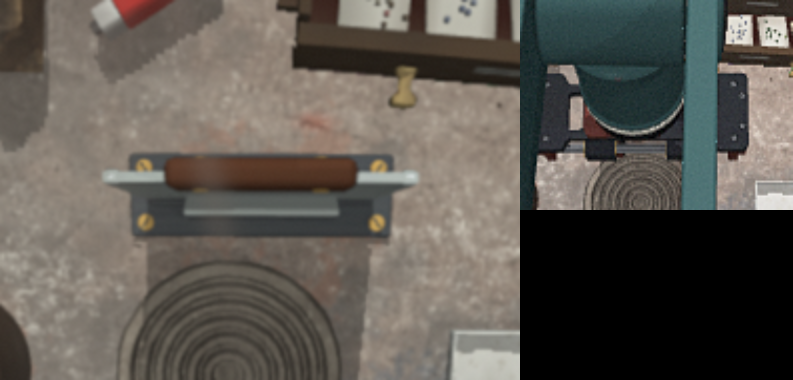

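Run:
```python
from h import *
P=load('w5')[1];a=np.array([105,177])/2+(188,29);b=np.array([417,177])/2+(188,29)
for h in(.006,.016,.036):
    y=np.array([-np.sin(CY),np.cos(CY)]);p,q=proj(P,[*(CLIP+.065*y),h+.114]),proj(P,[*(CLIP-.065*y),h+.114])
    A,B=pt(P,*a,h+.114),pt(P,*b,h+.114);print(h,p.round(1),q.round(1),a,b,'len',np.linalg.norm(A-B).round(4),((A+B)/2).round(4),np.linalg.norm(q-p).round(1))
```

```text
0.006 [239.8 118. ] [398.  118.3] [240.5 117.5] [396.5 117.5] len 0.1282 [0.5845 0.0964 0.12  ] 158.2
0.016 [237.1 117. ] [400.8 117.3] [240.5 117.5] [396.5 117.5] len 0.1239 [0.5837 0.0963 0.13  ] 163.6
0.036 [231.1 114.6] [407. 115.] [240.5 117.5] [396.5 117.5] len 0.1154 [0.582  0.0963 0.15  ] 175.9
```

Run:
```python
from h import *
robot.move_ptp([.45,-.30,.30],down(-np.pi/2));robot.gripper_to(.086);A=snap('wrist','w6');P=load('w6')[1];st()
hsv=cv2.cvtColor(A,cv2.COLOR_RGB2HSV)
for nm,lo,hi,z in(('violet',(115,30,90),(160,255,255),.024),('brass',(15,110,90),(32,255,255),.06)):
    m=cv2.inRange(hsv,lo,hi);n,l,s,c=cv2.connectedComponentsWithStats(m)
    for i in range(1,n):
        if s[i,4]>60 and c[i][1]<300: print(nm,c[i].round(1),s[i].tolist(),pt(P,*c[i],z).round(4))
```

```text
t 21.14 p [ 0.45   -0.3001  0.3   ] F [-1.1 -0.8 -0.5] M [ 0.04  0.01 -0.03] w 0.0856 ff 0.0
violet [385.6 112. ] [374, 96, 29, 30, 397] [ 0.5626 -0.38    0.024 ]
violet [356.  177.7] [338, 159, 41, 42, 807] [ 0.4848 -0.3465  0.024 ]
```

View pics/w6.png

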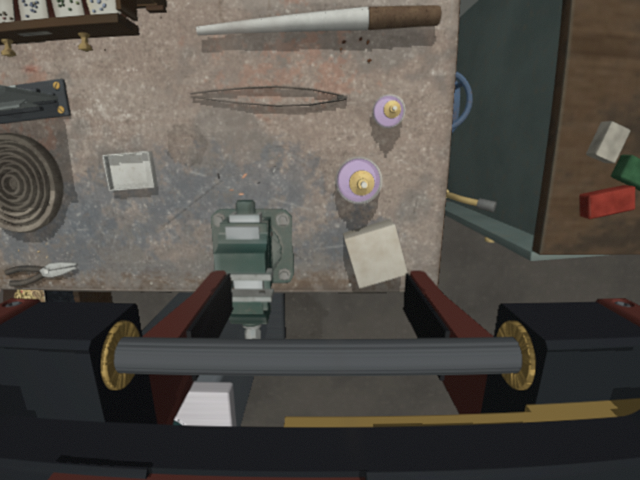

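Run:
```python
from h import *
P=load('w6')[1];T=load('top0')[1]
print('lamp',pt(P,359.5,181.5,.03).round(4),pt(P,361.5,183,.064).round(4),pt(P,363,184,.073).round(4))
a,b=pt(P,192,96,.005),pt(P,346,99,.005);print('tongs',a.round(4),b.round(4),((a+b)/2).round(4),np.linalg.norm(a-b))
for z in(.0,.06,.1):print(z,'vise far',pt(P,245,201,z).round(3),'right base',pt(P,294,212,z).round(3),'body r',pt(P,272,240,z).round(3))
print(tri((P,259,216),(T,429,278)).round(3))
```

```text
lamp [ 0.4806 -0.3503  0.03  ] [ 0.482  -0.3486  0.064 ] [ 0.4818 -0.3491  0.073 ]
tongs [ 0.5846 -0.1437  0.005 ] [ 0.5795 -0.3341  0.005 ] [ 0.5821 -0.2389  0.005 ] 0.19046689239358525
0.0 vise far [ 0.453 -0.203  0.   ] right base [ 0.438 -0.268  0.   ] body r [ 0.399 -0.237  0.   ]
0.06 vise far [ 0.461 -0.215  0.06 ] right base [ 0.448 -0.272  0.06 ] body r [ 0.415 -0.245  0.06 ]
0.1 vise far [ 0.467 -0.224  0.1  ] right base [ 0.455 -0.274  0.1  ] body r [ 0.425 -0.25   0.1  ]
[ 0.446 -0.227  0.056]
```

```bash
cat >> h.py <<'E'
LAMP=np.array([.4815,-.3495]);BLK=np.array([.4776,.2761])
E
python3 - <<'E'
from h import *
r=down(-1.82)
robot.move_ptp([*LAMP,.12],r);st()
robot.movel([*LAMP,.008],velocity=.12);st('down')
robot.gripper_to(.04,effort=15);s=st('grip')
robot.movel([*LAMP,.25],velocity=.15);st('up');snap('wrist','w7')
robot.move_ptp([*BLK,.25],down(-np.pi/2+.065));st('over')
robot.movel([*BLK,.075],velocity=.12);st()
for z in(.068,.064,.062,.0605,.059):
    robot.movel([*BLK,z],velocity=.03);s=st(z)
    if s['force'][2]>4: break
E
```

```text
t 21.93 p [ 0.482  -0.3499  0.1209] F [ 0.1 -0.1  0.5] M [-0.   -0.   -0.04] w 0.0863 ff 0.0
down t 23.01 p [ 0.4821 -0.35    0.0088] F [-0.7 -0.6 -0.2] M [0.05 0.04 0.08] w 0.0857 ff 0.0
grip t 23.57 p [ 0.4816 -0.3498  0.0083] F [-0.3 -0.5  2.9] M [-0.05  0.09 -0.01] w 0.0571 ff 15.0
up t 25.34 p [ 0.4811 -0.3491  0.2491] F [ 1.1 -0.5 -1.2] M [ 0.04 -0.01  0.03] w 0.0574 ff 15.0
over t 27.62 p [0.4781 0.2754 0.25  ] F [ 0.3  0.1 -1.2] M [0.07 0.03 0.04] w 0.0574 ff 15.0
 t 29.23 p [0.4782 0.2763 0.0757] F [-0.3 -0.6 -0.5] M [-0.    0.02 -0.05] w 0.0571 ff 15.0
0.068 t 29.62 p [0.4774 0.276  0.0678] F [-0.5 -0.7 -2. ] M [0.03 0.   0.04] w 0.0574 ff 15.0
0.064 t 29.9 p [0.4774 0.276  0.0637] F [-0.2  0.3 -0.7] M [ 0.02  0.05 -0.01] w 0.057 ff 15.0
0.062 t 30.15 p [0.4779 0.2762 0.0627] F [-2.3 -0.   6.2] M [-0.16  0.21 -0.07] w 0.0573 ff 15.0
```

Run:
```python
from h import *
robot.gripper_to(.084);st('rel');robot.movel([*BLK,.25],velocity=.15)
robot.move_ptp([.43,.13,.30],down(-np.pi/2+.065));A=snap('wrist','w8');st()
cv2.imwrite('pics/m8.png',A[:300,:,::-1])
```

```text
rel t 30.77 p [0.4776 0.2761 0.0619] F [ 0.6  0.5 -1.1] M [ 0.03 -0.04 -0.  ] w 0.0836 ff 0.0
 t 32.91 p [0.4304 0.1309 0.2995] F [ 0.3  0.5 -0.3] M [-0.01 -0.06  0.04] w 0.0842 ff 0.0
```

View pics/m8.png

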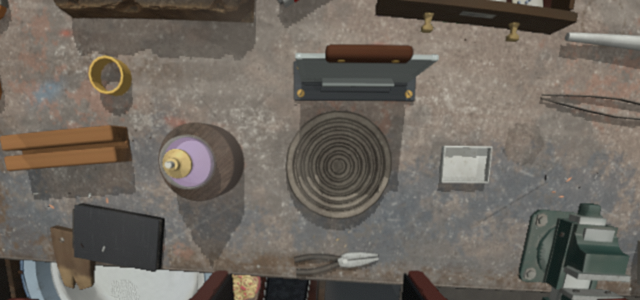

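Run:
```python
from h import *
P=load('w8')[1]
print('lamp',pt(P,187,162,.083).round(4),pt(P,171,164,.128).round(4),'plate',pt(P,339,166,.02).round(4),'tray',pt(P,466.5,165,.012).round(4),'ring',pt(P,108,75.5,.022).round(4))
TG=np.array([.5821,-.2389])
robot.move_ptp([*TG,.12],down(-.027));robot.gripper_to(.045)
robot.movel([*TG,.003],velocity=.1);st('down')
robot.gripper_to(0.,effort=20);st('grip')
robot.movel([*TG,.16],velocity=.15);st('up');snap('wrist','w9')
robot.move_ptp([.489,.0045,.16],down(-1.527));B=snap('wrist','w10');st('over')
M=np.vstack([B[:300],load('w9')[0][:300,:,::-1]]);cv2.imwrite('pics/m9.png',M[:,:,::-1])
```

```text
lamp [0.4781 0.2742 0.083 ] [0.478  0.2731 0.128 ] plate [0.4808 0.1083 0.02  ] tray [ 0.4931 -0.0542  0.012 ] ring [0.5725 0.3921 0.022 ]
down t 36.83 p [ 0.5827 -0.2392  0.0037] F [-0.  -0.3 -0.1] M [-0.07 -0.08 -0.01] w 0.0451 ff 0.0
grip t 37.31 p [ 0.5823 -0.239   0.0034] F [0.  1.  3.6] M [-0.   -0.04  0.03] w 0.0229 ff 20.0
up t 38.51 p [ 0.5814 -0.2385  0.159 ] F [-0.7  0.2 -0.7] M [-0.04 -0.08 -0.03] w 0.0226 ff 20.0
over t 40.24 p [0.4894 0.0041 0.16  ] F [ 0.5  0.5 -0. ] M [-0.05  0.01 -0.01] w 0.0223 ff 20.0
```

View pics/m9.png

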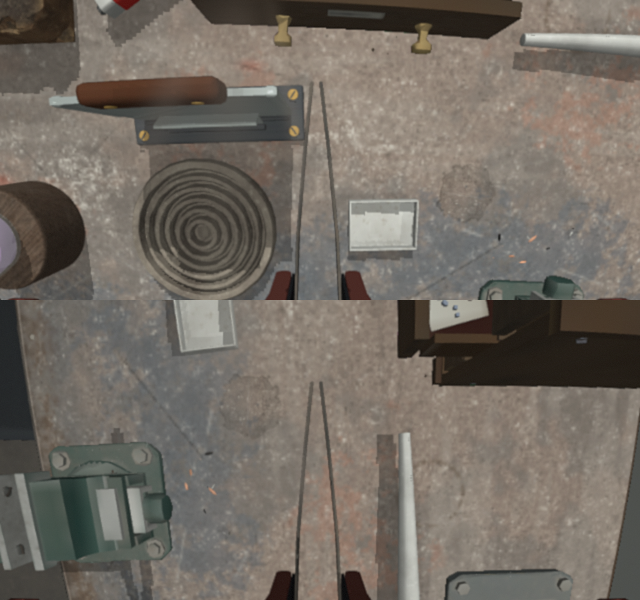

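Run:
```python
from h import *
p=[.487,.0035]
robot.movel([*p,.02],velocity=.12);robot.movel([*p,.0035],velocity=.04);st('low')
robot.gripper_to(.038);st('rel');robot.movel([*p,.16],velocity=.15)
robot.move_ptp([.50,.30,.30],down(-np.pi/2+.065));robot.gripper_to(.07);A=snap('wrist','w11');st()
P=load('w11')[1];cv2.imwrite('pics/m11.png',A[:320,:,::-1])
hsv=cv2.cvtColor(A,cv2.COLOR_RGB2HSV);m=cv2.inRange(hsv,(18,110,90),(32,255,255));m[290:]=0
u,v=proj(P,[.5725,.3921,.02]).astype(int);k=np.zeros_like(m);k[v-40:v+40,u-40:u+40]=1
c=max(cv2.findContours(m*k,cv2.RETR_EXTERNAL,cv2.CHAIN_APPROX_NONE)[0],key=cv2.contourArea)
c,r=cv2.minEnclosingCircle(c);print('ring',c,r,pt(P,*c,.015).round(4),'tongs ends guess',proj(P,[.584,.008,.005]),proj(P,[.39,0,.005]))
```

```text
low t 42.12 p [0.4868 0.0035 0.0031] F [-0.6  0.2 -0.9] M [0.03 0.02 0.02] w 0.0228 ff 20.0
rel t 42.58 p [0.4869 0.0038 0.0034] F [-0.5  3.3 -1.3] M [ 0.59 -0.03  0.07] w 0.0378 ff 1.5
 t 45.75 p [0.5 0.3 0.3] F [0.3 0.2 0.4] M [-0.   -0.01 -0.01] w 0.0698 ff 0.0
ring (244.53846740722656, 140.90383911132812) 18.84845733642578 [0.5734 0.3961 0.015 ] tongs ends guess [545.3925097  155.11299399] [521.45776508 293.45888573]
```

View pics/m11.png

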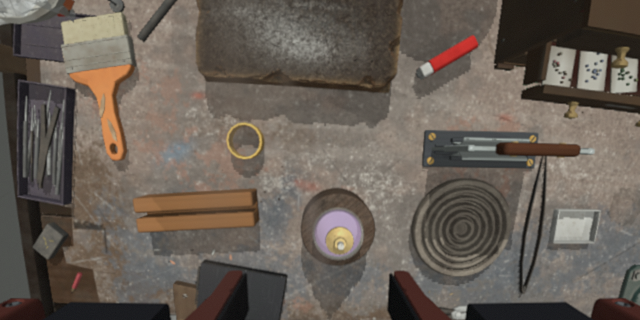

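Run:
```python
from h import *
P=load('w11')[1]
y=np.array([-np.sin(CY),np.cos(CY)])
print('bar exp',proj(P,[*(CLIP+.038*y),.138]),proj(P,[*(CLIP-.038*y),.138]))
a,b=pt(P,544,157,.005),pt(P,523,292,.005);print('tongs',a,b,(a+b)/2,np.linalg.norm(a-b))
print('plate',pt(P,462,228,.02),'tray',pt(P,576,227,.012),'ring',pt(P,244.5,141,.022))
R=np.array([.573,.3945])
robot.move_ptp([*R,.12],down(-np.pi/2+.065));robot.movel([*R,.004],velocity=.12);st('down')
robot.gripper_to(.03,effort=10);st('grip')
robot.movel([*R,.25],velocity=.15);st('up')
```

```text
bar exp [505.62505087 149.31249828] [582.82704171 151.34626879]
tongs [0.58144436 0.00942133 0.005     ] [ 0.39235656 -0.00181693  0.005     ] [0.48690046 0.0038022  0.005     ] 0.18942146664508788
plate [0.48259331 0.11102405 0.02      ] tray [ 0.49321889 -0.05274564  0.012     ] ring [0.57325369 0.3947157  0.022     ]
down t 47.73 p [0.5737 0.3949 0.0049] F [-0.3  0.   0.4] M [-0.04  0.03  0.02] w 0.07 ff 0.0
grip t 48.27 p [0.5732 0.3946 0.0044] F [-0.2 -0.8  1.9] M [0.02 0.09 0.01] w 0.0428 ff 10.0
up t 50.07 p [0.5725 0.3942 0.2489] F [-0.8  0.4 -0.4] M [-0.01  0.02 -0.01] w 0.0428 ff 10.0
```

Run:
```python
from h import *
p=[.483,.109]
robot.move_ptp([*p,.25],down(np.pi/2+.065));st('over')
robot.movel([*p,.035],velocity=.15)
for z in(.028,.025,.0235,.022):
    robot.movel([*p,z],velocity=.03);s=st(z)
    if s['force'][2]>3.5: break
robot.gripper_to(.075);st('rel');robot.movel([*p,.25],velocity=.15)
robot.move_ptp([.43,.02,.32],down(-np.pi/2+.065));A=snap('wrist','w12');st();cv2.imwrite('pics/m12.png',A[:300,:,::-1])
```

```text
over t 53.05 p [0.4831 0.1091 0.25  ] F [ 0.  -1.1 -0.4] M [ 0.07 -0.13 -0.02] w 0.043 ff 10.0
0.028 t 55.02 p [0.4828 0.109  0.0279] F [-0.1 -0.3 -0.1] M [ 0.04 -0.16  0.05] w 0.0425 ff 10.0
0.025 t 55.27 p [0.4828 0.109  0.0248] F [ 0.  -1.2 -0.1] M [ 0.08 -0.16 -0.  ] w 0.0428 ff 10.0
0.0235 t 55.52 p [0.4833 0.109  0.0238] F [-0.1 -0.   3.6] M [ 0.06 -0.06  0.04] w 0.043 ff 10.0
rel t 56.2 p [0.483  0.109  0.0235] F [-0.5 -0.1  0.3] M [ 0.06 -0.12  0.01] w 0.0748 ff 0.0
 t 60.4 p [0.43   0.02   0.3199] F [-1.  -0.6 -0.5] M [ 0.02 -0.02  0.02] w 0.0753 ff 0.0
```

View pics/m12.png

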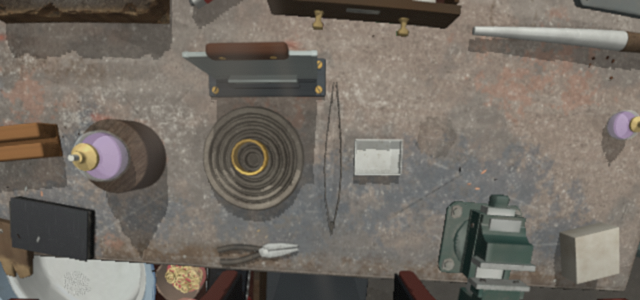

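```bash
python3 -c "
from h import *
P=load('w12')[1];print(pt(P,250,156.5,.042),pt(P,252,158.5,.02))
print(job_done())"
```

```text
[0.48502475 0.10764316 0.042     ] [0.48193985 0.10911068 0.02      ]
the job is handed in; nothing more can be done
None
```

The job is handed in, at about 60 s on the robot's clock: the screen is fully home in the clip, the lamp upright on the block, the tongs flat mid-gap and the ring about 3 mm off the plate's centre; my last camera check agreed, but no verdict came back.

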